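Bin the spent tape core in the desk pedal bin

ROBOT

A 7-joint arm with a two-finger parallel gripper is mounted at the origin on the work surface. World frame = base frame: x ahead of the robot, y to its left, z up, the work surface at z = 0. Lengths are in m, angles in rad, forces in N, time in s.
With the tool pointing down it reaches from about 0.425 to 0.925 m from the base axis. Payload 6.8 kg.
Tool frame: the origin (TCP) lies midway between the tips of the shut fingers; the grasp point (between the pads) lies 19 mm behind it; z points along the fingers, y is the line along which they close (so a half turn about z gives the same grasp; the last joint's range is limited). The gripper opens to 85 mm and grips with 20 to 120 N. Pads are 22 mm wide; open, the fingers measure 114 mm over their backs; the gripper's body (76 mm by 85 mm) begins 54 mm behind the grasp point. The pads swing forward as they close: fully open they stand 13 mm farther back than shut.
Start: joints at [-1.454, 0.477, 0.022, 1.555, -0.011, 1.109, -0.083], TCP at [0.15, 0.658, 0.231] pointing down, gripper open.
Joint ranges: [-2.96, 2.96], [-0.34, 2.1], [-1.41, 1.46], [0.24, 2.44], [-1.37, 4.51], [0.17, 1.92], [-2.96, 2.96]. Speed limits (rad/s): [2.39, 2.39, 3.14, 3.14, 3.14, 3.14, 3.14].

INTERFACE

Orientations are given as a rotation vector (axis times angle).
In Python, from bench import r gives the robot as it stands. The module is installed in compiled form; this text tells all that it offers.
- The arm moves only by the tool apply_moves, never from a script. Its argument "rows" is a list of rows, each a list of 6 numbers: the shift along the tool's x, y, z scaled (see below), then the turn, a rotation vector about the tool's x, y, z scaled (see below). A call has 1 to 5 rows; each row is the pose to reach, as a shift and turn from the pose commanded when the call began, along the tool's axes at that moment; what a row does not reach only later rows make up. The controller multiplies each number of a shift by 0.25 m and each number of a turn by 90 degrees. A row lasts 1/8 s, in which the tool goes at most 62.5 mm and 10.7 degrees, less where a joint would pass 70% of its speed; a pose out of reach is approached as far as the arm can. A call with a number of a shift or a turn outside -1 to 1 is refused whole. A call with a gripper value outside its range is refused whole. "claw" is the opening, from 0 (shut) to 1 (fully open), set as the call begins (left out, the last holds). The fingers move at their own pace and stop on an object; "newtons" is the grip in N (left out, the last holds). Time passes only in rows, so rows that repeat a pose let the fingers close. It gives the time, the measured TCP pose, the force, the opening and the grip force at its end, in the units of the state.
- r.get_obs(): the state, without advancing time (a new reading comes with each control period).
- r.grab_frame(name): name is "scene" or "top" or "wrist"; returns a dict with "pixels" (480x640x3 uint8, red, green, blue), "intrinsics" (3x3 intrinsics, pixels), "dist" ([k1, k2, p1, p2, k3] as OpenCV has them; the pictures are not rectified), "eye" and "attitude" of the camera in the world. Camera axes: x right, y up, looking along -z (the intrinsics and any distortion apply to the point x, -y, -z); pixel columns grow to the right and rows downward; lengths in m; the calibration is good to about 2 mm. A picture is of the moment at which its call begins. There is no depth.
- r.hand_in(): hands the job in; it is judged then, once.
Trained networks look in a picture, given as the dict that the camera call returned (one of the last four; its "shot" number tells which), for a name from the list of things; names that differ only in an ending like _2 or _b are one class to them, and where a whole thing is asked for, a point or a joint stands for the part that bears it (a point fixed in the world has none). Each returns a list of dicts, best first, with "conf" (0 to 1); they miss things now and then, are a little off and sometimes report something else, mostly with a low value. They report only what shows in the picture. A call takes as long as a camera call.
- r.search_frame(picture, thing): "rect" ([left, top, width, height] in pixels, round what is visible of it).
- r.outline_of(picture, thing): "pixels" (480x640 bool, what is visible of it) and "rect" ([left, top, width, height] in pixels, round what is visible of it).
- r.landmark_of(picture, thing): "point" ([column, row] in pixels: a listed point, or the origin of a listed thing).
The state is a dict: "clock": time; "joints": joint angles; "qvel": joint speeds; "tau": joint torques, N m; "tcp_pos": TCP position; "orientation": TCP orientation; "contact_force": force on the tool from outside, world axes, zero at the start; "moment": the same for the moment, N m; "grip_width": finger opening in m; "gripper_force": force on a finger pad.
Only numpy, scipy, OpenCV 4.12 (cv2) and the standard library are available. Lean on these libraries where they do the work, as an engineer would, in place of code of your own. Each camera call takes 0.05 s, during which the arm holds its last target. There are 200 camera calls.

TASK

Throw the bare, used-up tape core (not the two rolls that still have tape on them) into the little pedal bin: press the pedal right down so that the lid stays standing open, and drop the core in. Then bring the pedal gently all the way back up, so that the lid comes down under control instead of falling shut, and let go. Work the lid by the pedal only, keep your hand and the arm off the lid itself, and leave everything else on the desk where it is.

Things in the scene. Friction and masses are not known exactly. Their poses are not given: they have to be found in the camera images.
- bin: The small round pedal bin: brushed steel shell, 150 mm diameter, black foot, standing firmly on the desk (it does not move). Origin on its axis at desk level; z up; the pedal sticks out to its own -x side, the lid hinge is at its +x side. Shell wall with bucket 8.5 mm thick, rim 195 mm above the desk, domed lid top 217 mm when shut.
- bin_mouth (a point): Centre of the bin's round mouth, level with the rim, 195 mm above the desk. The clear opening is 130 mm wide; the bucket floor lies 134 mm below this point.
- pedal (a joint): Pedal angle in rad: 0 fully up (lid shut), 0.30 fully down (lid fully open). Linked rigidly to the lid both ways: lid angle = 5.83 x pedal angle. It pivots inside the bin, 30 mm in front of the bin axis and 49 mm above the desk, 100 mm from the pad's middle; at 0 the lever points 0.14 rad above level. Pressing takes about 5 to 7 N at the pad at the start, then less and less.
- pedal_pad (a point): Centre of the top face of the black rubber pad at the end of the pedal, 128 mm out from the bin axis on the bin's -x side (53 mm clear of the shell). The pad is 40 mm wide (along the bin's y), 36 mm long, 10 mm thick. Its top is about 68 mm above the desk with the pedal up, 38 mm with it fully down. Press it from above; to lift it, pinch its two sides.
- lid (a joint): Lid angle in rad: 0 shut, 1.75 fully open, leaning back past upright. Its hinge lies along the bin's y, 79 mm behind the bin axis, 197 mm up. Above about 1.55 it stays open when the pedal is let go; below about 1.2 it falls shut, driving the pedal up, unless the pedal is held. To close it, lift the pedal (pinched by the pad's sides, 2 to 4 N) and hold it back as the lid comes down.
- lid_shell: The domed steel lid, 155 mm across, 20 mm high; origin at the middle of its hinge axis, at the back of the rim.
- core: The spent tape core: a bare plain cardboard ring lying flat, 46 mm outside diameter, 38 mm hole, 25 mm high, 14 g. Origin at the centre of its underside. It is the smallest of the three rings on the desk and has no tape on it.
- roll_big: Larger roll of tan paper tape lying flat, 78 mm diameter, 38 mm hole, 25 mm high. Origin at the centre of its underside. To be left alone.
- roll_small: Smaller roll of tan paper tape lying flat, 68 mm diameter, 38 mm hole, 25 mm high. Origin at the centre of its underside. To be left alone.
- stapler: Black stapler lying on the desk, 125 x 34 mm, 55 mm high. To be left alone.
- pen_cup: Dark cup, 76 mm diameter and 95 mm high, with pens up to 170 mm. To be left alone.
- frame: White photo frame standing upright, 130 mm wide, 170 mm high, foot behind it. To be left alone.
- mug: White mug, 80 mm diameter, 90 mm high. To be left alone.

How it is judged:
On the way, in this order (a step that is already met when the one before it is completed fails the run):
1. the pedal is pressed down and the lid stands open (value of joint lid above 1.6 rad), for 0.2 s.
2. the core lies in the bin while the lid is open (horizontal distance between core and bin_mouth below 0.066 m and height (world z) of core below 0.13 m and value of joint lid above 1.4 rad), for 0.2 s.
3. the pedal is back up and the lid shut (value of joint lid below 0.06 rad), for 0.2 s.
At the end, for the whole second after the job is handed in: The core lies at rest inside the bin's bucket, the pedal is fully up (within 0.012 rad) and the lid shut (within 0.06 rad) (horizontal distance between core and bin_mouth below 0.066 m and height (world z) of core below 0.13 m and linear speed of core below 0.03 m/s and value of joint lid below 0.06 rad and value of joint pedal below 0.012 rad); the robot touches nothing.
It fails at once if the lid falls: it closes faster than 4 rad/s while still more than 0.12 rad (7 degrees) open (velocity of joint lid below -4 rad/s and value of joint lid above 0.12 rad).
It fails at once if the hand or arm pushes on the lid (over 2 N) (contact force between any of the fingers, the arm and lid_shell above 2 N).
It fails at once if one of the rolls with tape, the stapler, pen cup, frame or mug is shifted by more than 30 mm (distance of any of roll_big, roll_small, stapler, pen_cup, frame, mug from where it was at the start of the episode above 0.03 m).
It also fails if it takes over 61 s, if anything falls off the work surface, if the arm or the gripper's body presses on something with over 40 N, if the wrist force passes 120 N, or if a joint passes its speed limit or range.

## Working session

There is one attempt and no reset: what is moved stays moved. The work goes in short steps, Python scripts to look and compute and a tool call to move; the robot and the scene stay as the last step left them, time stands still between calls to the robot, and variables do not carry over. Pictures are saved under pics/ and viewed, at most 13 in all, crops included, and the job is handed in when it is done.

Besides the shell and the picture viewer there is one more tool, called after ">>>" as name(argument=value, ...), one argument or row to a line, values as JSON. apply_moves: Moves the arm, as the interface text tells. Its arguments: {"type":"object","properties":{"rows":{"type":"array","items":{"type":"array","items":{"type":"number"}}},"claw":{"type":"number"},"newtons":{"type":"number"}},"required":["rows"]}

```bash
mkdir -p pics
cat > h.py <<'E'
import numpy as np, cv2
from bench import r
from scipy.spatial.transform import Rotation as R
def att(a):
    a=np.array(a,float)
    return a if a.shape==(3,3) else (R.from_rotvec(a).as_matrix() if a.size==3 else R.from_quat(a).as_matrix())
def ray(f,px):
    p=cv2.undistortPoints(np.array([[px]],float),np.array(f["intrinsics"]),np.array(f["dist"]))[0,0]
    return np.array(f["eye"]),att(f["attitude"])@np.array([p[0],-p[1],-1.])
def onz(f,px,z):
    e,d=ray(f,px); return e+d*(z-e[2])/d[2]
def proj(f,P):
    c=att(f["attitude"]).T@(np.array(P)-np.array(f["eye"]))
    return cv2.projectPoints(np.array([[c[0],-c[1],-c[2]]]),np.zeros(3),np.zeros(3),np.array(f["intrinsics"]),np.array(f["dist"]))[0].ravel()
def save(f,n): cv2.imwrite("pics/"+n,cv2.cvtColor(f["pixels"],cv2.COLOR_RGB2BGR))
def delta(pos,yawR=None):
    """shift in tool units to world pos from current measured pose"""
    o=r.get_obs(); M=att(o["orientation"]); return np.round(M.T@(np.array(pos)-o["tcp_pos"])/.25,3)
E
python3 - <<'E'
from h import *
np.set_printoptions(precision=4,suppress=True)
o=r.get_obs(); print(o); print(att(o["orientation"]))
Z=dict(core=0,roll_big=0,roll_small=0,bin=0,bin_mouth=.195,pedal_pad=.068,stapler=0,pen_cup=0,frame=0,mug=0,lid_shell=.197)
for n in("top","scene"):
    f=r.grab_frame(n); save(f,n+"1.png"); print(n,f["eye"],f["attitude"])
    for t,z in Z.items():
        print(t,[(np.round(d["point"],1),round(d["conf"],2),onz(f,d["point"],z)) for d in r.landmark_of(f,t)[:2]])
E
```

```text
{'clock': 0.0, 'joints': array([-1.4541,  0.4778,  0.0224,  1.5565, -0.0115,  1.1093, -0.0831]), 'qvel': array([-0.0006,  0.0002, -0.0012,  0.0013, -0.0014, -0.0007,  0.001 ]), 'tau': array([ -0.0006, -59.6452,   1.6075, -28.1197,   0.0124,   0.0091,
        -0.    ]), 'tcp_pos': array([0.1504, 0.6574, 0.2303]), 'orientation': array([-0.3523, -3.1217,  0.0029]), 'contact_force': array([-0.4299, -0.1376, -0.3141]), 'moment': array([ 0.0426,  0.0114, -0.002 ]), 'gripper_force': 0.0, 'grip_width': 0.08550266093145927}
[[-0.9748  0.2229 -0.0003]
 [ 0.2229  0.9748 -0.0019]
 [-0.0002 -0.0019 -1.    ]]
top [0.3658 0.025  1.2463] [ 0.0769 -0.1007 -1.5606]
core [(array([398.3, 187.8]), 0.53, array([ 0.6455, -0.1939,  0.    ]))]
roll_big [(array([243. , 170.3]), 0.26, array([0.6871, 0.2068, 0.    ]))]
roll_small [(array([387.2, 257.9]), 0.98, array([ 0.4641, -0.1637,  0.    ]))]
bin [(array([253.7, 186.7]), 0.85, array([0.6443, 0.1783, 0.    ]))]
bin_mouth [(array([246. , 168.5]), 0.83, array([0.6409, 0.1719, 0.195 ]))]
pedal_pad [(array([292. , 213.7]), 0.84, array([0.5637, 0.0761, 0.068 ]))]
[... 597 characters left out ...]
rray([ 0.4977, -0.2768, -0.    ]))]
roll_small [(array([259.6, 263.1]), 0.97, array([ 0.4565, -0.1548,  0.    ]))]
bin [(array([369.9, 334.7]), 0.76, array([0.6425, 0.1832, 0.    ]))]
bin_mouth [(array([379.8, 288.6]), 0.63, array([0.6421, 0.185 , 0.195 ]))]
pedal_pad [(array([332. , 290.4]), 0.53, array([0.5698, 0.0719, 0.068 ]))]
stapler [(array([427.5, 247. ]), 0.57, array([0.3052, 0.333 , 0.    ]))]
pen_cup [(array([144. , 313.3]), 0.56, array([ 0.6797, -0.4131,  0.    ]))]
frame [(array([470. , 344.2]), 0.61, array([0.628 , 0.4377, 0.    ]))]
mug [(array([185.1, 218.3]), 0.93, array([ 0.3145, -0.4368,  0.    ]))]
lid_shell [(array([410.6, 308.7]), 0.79, array([0.6867, 0.2542, 0.197 ]))]
```

View pics/top1.png

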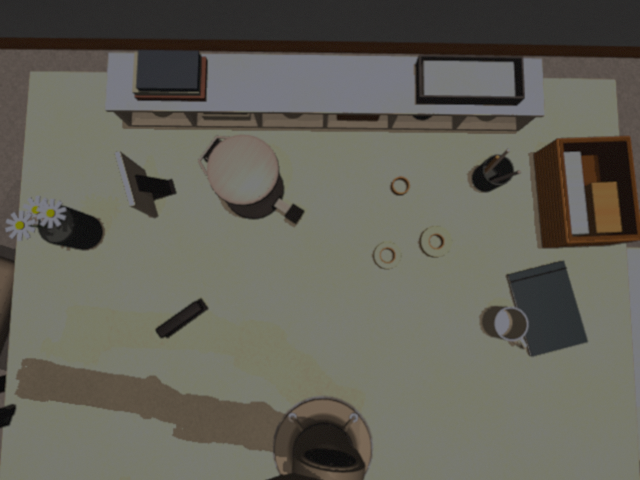

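View pics/scene1.png

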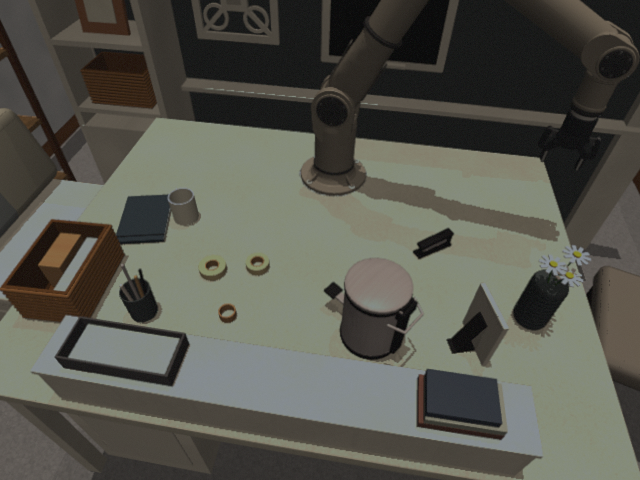

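The top view shows the bin at about (245,170), its pad at (292,213), the core at (400,186) and the two rolls at (387,256) and (435,241). The scene view agrees, and the pad lies 130 mm from the bin axis as it should.

```bash
cat >> h.py <<'E'
BIN=np.array([.642,.181]); PAD=np.array([.567,.074]); CORE=np.array([.645,-.192])
U=(BIN-PAD)/np.linalg.norm(BIN-PAD)
def rot(yaw_x,tilt=0):
    """tool x heading yaw_x (deg), z down, leaning so the body goes back along -x by tilt deg"""
    return (R.from_euler('z',yaw_x,degrees=True)*R.from_euler('x',180,degrees=True)*R.from_euler('y',tilt,degrees=True)).as_matrix()
YU=np.degrees(np.arctan2(U[1],U[0]))
def plan(*wps,p=None,M=None):
    """chain of (pos,Rot): prints one row per call"""
    o=r.get_obs(); p=np.array(o["tcp_pos"]) if p is None else p; M=att(o["orientation"]) if M is None else M
    for q,N in wps:
        q=np.array(q); s=M.T@(q-p)/.25; w=R.from_matrix(M.T@N).as_rotvec()/(np.pi/2)
        n=max(np.linalg.norm(s)*4, np.linalg.norm(w)*90/10.7)
        print(np.round(s,3).tolist()+np.round(w,3).tolist(),"rows %.1f"%n); p,M=q,N
E
python3 - <<'E'
from h import *
print(YU,U)
a=rot(YU,15); print(a)
plan(([.25,.50,.25],rot(122)),([.38,.29,.25],rot(82)),([.47,.10,.25],rot(YU,10)),([*PAD,.20],rot(YU,15)),([*PAD,.085],rot(YU,15)))
E
```

```text
54.972057687331066 [0.57397586 0.81887222]
[[ 5.54418104e-01  8.18872222e-01  1.48555883e-01]
 [ 7.90969828e-01 -5.73975857e-01  2.11939727e-01]
 [ 2.58819045e-01  1.24900090e-16 -9.65925826e-01]]
[-0.529, -0.527, -0.075, 0.0, -0.0, 0.501] rows 4.2
[-0.988, -0.004, -0.0, -0.0, -0.0, 0.444] rows 4.0
[-0.703, 0.462, 0.0, -0.026, 0.109, 0.3] rows 3.4
[0.101, 0.377, 0.221, -0.0, 0.056, 0.0] rows 1.8
[-0.119, -0.0, 0.444, 0.0, 0.0, 0.0] rows 1.8
```

>>> apply_moves(
  rows=[
    [-0.53,-0.53,-0.08,0,0,0.5],
    [-0.53,-0.53,-0.08,0,0,0.5],
    [-0.53,-0.53,-0.08,0,0,0.5],
    [-0.53,-0.53,-0.08,0,0,0.5],
    [-0.53,-0.53,-0.08,0,0,0.5],
  ],
  claw=0,
)

```text
clock: 1.82
tcp_pos: [0.2503, 0.4992, 0.2518]
orientation: [-1.521, -2.748, -0.001]
contact_force: [0.3, 0.6, -0.0]
grip_width: -0.0001
gripper_force: 0.0
```

>>> apply_moves(
  rows=[
    [-0.988,0,0,0,0,0.444],
    [-0.988,0,0,0,0,0.444],
    [-0.988,0,0,0,0,0.444],
    [-0.988,0,0,0,0,0.444],
    [-0.988,0,0,0,0,0.444],
  ],
)

```text
clock: 2.45
tcp_pos: [0.3835, 0.2869, 0.2515]
orientation: [2.372, 2.058, 0.0]
contact_force: [-0.6, 0.6, 0.4]
grip_width: -0.0001
gripper_force: 0.0
```

>>> apply_moves(
  rows=[
    [-0.7,0.46,0,-0.026,0.11,0.3],
    [-0.7,0.46,0,-0.026,0.11,0.3],
    [-0.7,0.46,0,-0.026,0.11,0.3],
    [-0.7,0.46,0,-0.026,0.11,0.3],
    [-0.7,0.46,0,-0.026,0.11,0.3],
  ],
)

```text
clock: 3.08
tcp_pos: [0.4722, 0.1011, 0.2515]
orientation: [-2.704, -1.413, -0.239]
contact_force: [-0.7, -0.1, -0.7]
grip_width: 0.0001
gripper_force: 0.0
```

Run:
```python
from h import *
np.set_printoptions(precision=4,suppress=True)
print(r.get_obs()["joints"])
f=r.grab_frame("wrist"); save(f,"w1.png")
print([(d["point"],d["conf"],onz(f,d["point"],.068)) for d in r.landmark_of(f,"pedal_pad")[:2]])
plan(([*PAD,.20],rot(YU,15)),([*PAD,.085],rot(YU,15)))
```

```text
[-0.9059  0.0569  0.6818  2.0986 -0.2     0.8771 -0.7164]
[([412.9, 211.8], 0.62, array([0.5666, 0.0735, 0.068 ]))]
[0.084, 0.381, 0.223, -0.001, 0.055, 0.004] rows 1.8
[-0.119, -0.0, 0.444, 0.0, 0.0, 0.0] rows 1.8
```

View pics/w1.png

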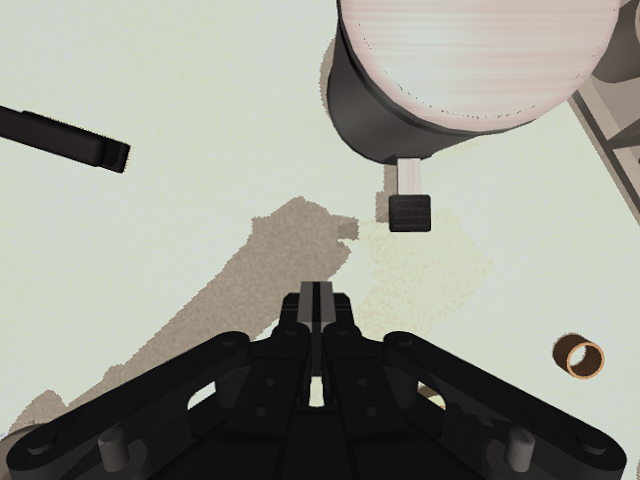

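Pad at (410,212) in the wrist view, aligned square to the tool; world (0.567,0.074) is confirmed.

Run:
```python
from h import *
f=r.grab_frame("wrist");o=r.get_obs();print(att(o["orientation"]).T@(np.array(f["eye"])-o["tcp_pos"]))
```

```text
[ 0.07236732  0.00105857 -0.14290332]
```

>>> apply_moves(
  rows=[
    [0.084,0.38,0.22,0,0.055,0],
    [0.084,0.38,0.22,0,0.055,0],
    [0.084,0.38,0.22,0,0.055,0],
  ],
)

```text
clock: 3.6
tcp_pos: [0.5674, 0.0716, 0.1964]
orientation: [-2.662, -1.39, -0.339]
contact_force: [-1.0, 0.1, 0.2]
grip_width: -0.0004
gripper_force: 0.0
```

Run:
```python
from h import *
P=PAD-.004*U
plan(([*P,.085],rot(YU,23)),([*P,.05],rot(YU,23)),([*P,.036],rot(YU,23)))
```

```text
[-0.121, -0.006, 0.429, -0.002, 0.093, 0.002] rows 1.8
[-0.055, -0.0, 0.129, 0.0, 0.0, 0.0] rows 0.6
[-0.022, -0.0, 0.052, 0.0, 0.0, 0.0] rows 0.2
```

>>> apply_moves(
  rows=[
    [-0.06,0,0.2,0,0.09,0],
    [-0.12,-0.006,0.43,0,0.093,0],
    [-0.12,-0.006,0.43,0,0.093,0],
  ],
)

```text
clock: 3.98
tcp_pos: [0.5608, 0.0729, 0.0862]
orientation: [-2.573, -1.342, -0.522]
contact_force: [-0.4, 1.7, -0.1]
grip_width: -0.0
gripper_force: 0.0
```

>>> apply_moves(
  rows=[
    [-0.011,0,0.026,0,0,0],
    [-0.022,0,0.052,0,0,0],
    [-0.033,0,0.078,0,0,0],
    [-0.044,0,0.104,0,0,0],
    [-0.055,0,0.13,0,0,0],
  ],
)

```text
clock: 4.6
tcp_pos: [0.5657, 0.0715, 0.0548]
orientation: [-2.576, -1.344, -0.536]
contact_force: [-2.8, -3.1, 4.4]
grip_width: -0.0
gripper_force: 2.1
```

>>> apply_moves(
  rows=[
    [-0.006,0,0.013,0,0,0],
    [-0.011,0,0.026,0,0,0],
    [-0.017,0,0.04,0,0,0],
    [-0.022,0,0.052,0,0,0],
    [-0.022,0,0.052,0,0,0],
  ],
)

```text
clock: 5.22
tcp_pos: [0.5651, 0.0725, 0.0403]
orientation: [-2.574, -1.343, -0.534]
contact_force: [-2.6, -0.8, 8.2]
grip_width: -0.0
gripper_force: 4.0
```

>>> apply_moves(
  rows=[
    [-0.006,0,0.015,0,0,0],
    [-0.01,0,0.028,0,0,0],
    [-0.01,0,0.028,0,0,0],
  ],
)

```text
clock: 5.6
tcp_pos: [0.5659, 0.0725, 0.0389]
orientation: [-2.569, -1.338, -0.546]
contact_force: [-32.6, -12.2, 79.0]
grip_width: -0.0003
gripper_force: 41.0
```

Run:
```python
from h import *
f=r.grab_frame("scene"); save(f,"s2.png")
P=PAD-.004*U
plan(([*P,.10],rot(YU,23)),([.56,.02,.25],rot(YU,10)),([*CORE,.20],rot(YU-20,0)),([*CORE,.2],rot(0,0)))
print(r.get_obs()["joints"])
```

```text
[0.092, -0.0, -0.227, -0.001, -0.012, 0.0] rows 1.0
[0.072, 0.101, -0.621, 0.0, -0.144, -0.0] rows 2.5
[-0.526, 0.765, 0.11, -0.019, -0.11, 0.222] rows 3.7
[0.0, 0.0, 0.0, 0.0, -0.0, 0.389] rows 3.3
[-0.31692475  0.54740553  0.33059738  2.15871783 -1.25161321  0.52614727
  0.47007377]
```

View pics/s2.png

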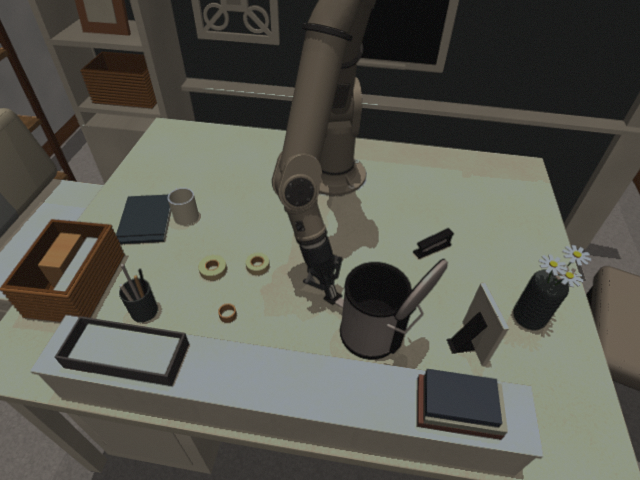

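The lid stands fully open (leaning back at (420,290)) and the pedal is on its stop. Next I release it and go to the core.

>>> apply_moves(
  rows=[
    [0.046,0,-0.114,0,0,0],
    [0.092,0,-0.23,0,0,0],
    [0.09,0,-0.4,0,0,0],
  ],
)

```text
clock: 6.02
tcp_pos: [0.554, 0.0581, 0.1336]
orientation: [-2.573, -1.346, -0.531]
contact_force: [-0.2, -0.1, 1.1]
grip_width: -0.0001
gripper_force: 0.0
```

Run:
```python
from h import *
print(r.get_obs()["tcp_pos"])
plan(([.55,.0,.24],rot(35,5)),([CORE[0]-.05,CORE[1]+.03,.20],rot(0,0)))
```

```text
[0.55401788 0.05805272 0.13357445]
[-0.014, 0.118, -0.47, -0.057, -0.202, 0.219] rows 2.5
[-0.237, 0.634, 0.14, -0.017, -0.054, 0.389] rows 3.3
```

>>> apply_moves(
  rows=[
    [-0.014,0.118,-0.47,-0.057,-0.2,0.22],
    [-0.014,0.118,-0.47,-0.057,-0.2,0.22],
    [-0.014,0.118,-0.47,-0.057,-0.2,0.22],
    [-0.014,0.118,-0.47,-0.057,-0.2,0.22],
  ],
  claw=1,
)

```text
clock: 6.52
tcp_pos: [0.552, -0.0008, 0.2421]
orientation: [-2.973, -0.928, -0.14]
contact_force: [0.0, 0.3, 0.1]
grip_width: 0.0722
gripper_force: 0.0
```

>>> apply_moves(
  rows=[
    [-0.24,0.63,0.14,-0.017,-0.054,0.39],
    [-0.24,0.63,0.14,-0.017,-0.054,0.39],
    [-0.24,0.63,0.14,-0.017,-0.054,0.39],
    [-0.24,0.63,0.14,-0.017,-0.054,0.39],
    [-0.24,0.63,0.14,-0.017,-0.054,0.39],
  ],
)

```text
clock: 7.15
tcp_pos: [0.5932, -0.1627, 0.1984]
orientation: [-3.14, 0.01, -0.002]
contact_force: [-0.9, -0.2, -0.3]
grip_width: 0.0856
gripper_force: 0.0
```

Run:
```python
from h import *
np.set_printoptions(precision=4,suppress=True)
f=r.grab_frame("wrist"); save(f,"w3.png")
for d in r.landmark_of(f,"core")[:2]: print(d["point"],d["conf"],onz(f,d["point"],0))
for d in r.outline_of(f,"core")[:1]:
    x,y,w,h=d["rect"];print(d["rect"],d["conf"],[onz(f,q,.012) for q in((x,y+h/2),(x+w,y+h/2),(x+w/2,y),(x+w/2,y+h))])
o=r.get_obs();print(o["tcp_pos"],o["joints"])
```

```text
[321.8, 126.8, 58.1, 50.4] 0.77 [array([ 0.6482, -0.1685,  0.012 ]), array([ 0.6479, -0.2216,  0.012 ]), array([ 0.6701, -0.1946,  0.012 ]), array([ 0.6251, -0.1955,  0.012 ])]
[ 0.5933 -0.1619  0.1992] [-0.5085  0.5858  0.9749  1.7843 -0.5529  1.0695 -0.909 ]
```

View pics/w3.png

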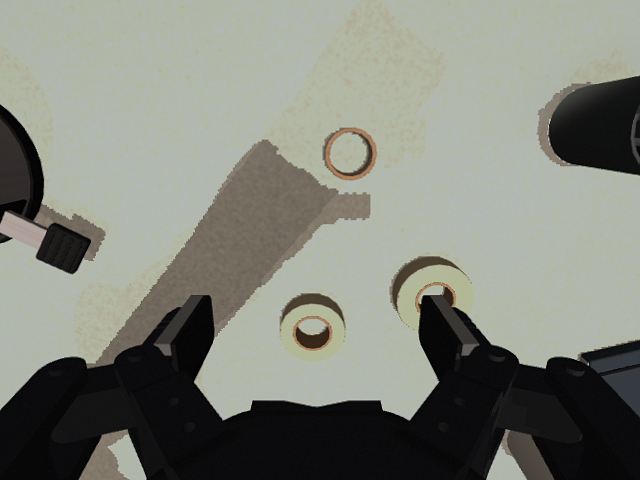

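The ring is at (350,153), i.e. (0.647,-0.194), and clear of the rolls at (312,330) and (435,293).

>>> apply_moves(
  rows=[
    [0.215,0.13,0.2,0,0,0],
    [0.215,0.13,0.55,0,0,0],
    [0.215,0.13,0.7,0,0,0],
    [0.215,0.13,0.785,0,0,0],
    [0.215,0.13,0.785,0,0,0],
  ],
)

```text
clock: 7.92
tcp_pos: [0.6458, -0.1938, 0.0008]
orientation: [-3.138, 0.008, 0.002]
contact_force: [-0.2, 0.2, 0.1]
grip_width: 0.0854
gripper_force: 0.0
```

>>> apply_moves(
  rows=[
    [0,0,0,0,0,0],
    [0,0,0,0,0,0],
    [0,0,0,0,0,0],
    [0,0,0,0,0,0],
    [0,0,0,0,0,0],
  ],
  claw=0.3,
  newtons=20,
)

```text
clock: 8.55
tcp_pos: [0.6488, -0.1957, 0.0056]
orientation: [-3.14, 0.01, -0.01]
contact_force: [-0.9, 1.1, 6.5]
grip_width: 0.0457
gripper_force: 19.7
```

Run:
```python
from h import *
D=BIN-.012*U
print(D);plan(([.647,-.194,.14],rot(0)),([.63,-.03,.30],rot(0)),([*D,.27],rot(0)),([*D,.205],rot(0)))
```

```text
[0.63511229 0.17117353]
[-0.004, -0.007, -0.538, -0.001, -0.004, -0.004] rows 2.2
[-0.068, -0.656, -0.64, 0.0, 0.0, 0.0] rows 3.7
[0.02, -0.805, 0.12, 0.0, 0.0, 0.0] rows 3.3
[0.0, -0.0, 0.26, 0.0, 0.0, 0.0] rows 1.0
```

>>> apply_moves(
  rows=[
    [0,0,-0.2,0,0,0],
    [0,0,-0.4,0,0,0],
    [0,0,-0.53,0,0,0],
    [0,0,-0.53,0,0,0],
  ],
)

```text
clock: 9.05
tcp_pos: [0.6489, -0.1966, 0.1398]
orientation: [-3.141, 0.011, -0.015]
contact_force: [0.2, 0.4, 0.2]
grip_width: 0.0456
gripper_force: 20.9
```

>>> apply_moves(
  rows=[
    [-0.07,-0.66,-0.64,0,0,0],
    [-0.07,-0.66,-0.64,0,0,0],
    [-0.07,-0.66,-0.64,0,0,0],
    [-0.07,-0.66,-0.64,0,0,0],
    [-0.07,-0.66,-0.64,0,0,0],
  ],
)

```text
clock: 9.68
tcp_pos: [0.6313, -0.0273, 0.2972]
orientation: [-3.138, 0.002, -0.009]
contact_force: [-0.5, -0.2, -0.3]
grip_width: 0.0454
gripper_force: 20.9
```

>>> apply_moves(
  rows=[
    [0.02,-0.2,0.12,0,0,0],
    [0.02,-0.4,0.12,0,0,0],
    [0.02,-0.6,0.12,0,0,0],
    [0.02,-0.8,0.12,0,0,0],
    [0.02,-0.8,0.12,0,0,0],
  ],
)

```text
clock: 10.3
tcp_pos: [0.6358, 0.1741, 0.2635]
orientation: [-3.14, -0.0, -0.0]
contact_force: [0.5, -1.0, -0.7]
grip_width: 0.0453
gripper_force: 20.9
```

Run:
```python
from h import *
f=r.grab_frame("top"); g=r.grab_frame("scene")
print(r.get_obs()["tcp_pos"],r.get_obs()["orientation"])
a=f["pixels"][60:300,100:420];b=g["pixels"][150:390,220:540]
f["pixels"]=cv2.resize(np.vstack([a,b]),None,fx=1.25,fy=1.25); save(f,"b4.png")
plan(([*(BIN-.012*U),.205],rot(0)))
```

```text
[0.6361604  0.16815479 0.26473832] [ 3.14139545e+00 -1.16232472e-02  1.99993529e-03]
[-0.005, -0.012, 0.239, 0.0, -0.001, -0.005] rows 1.0
```

View pics/b4.png

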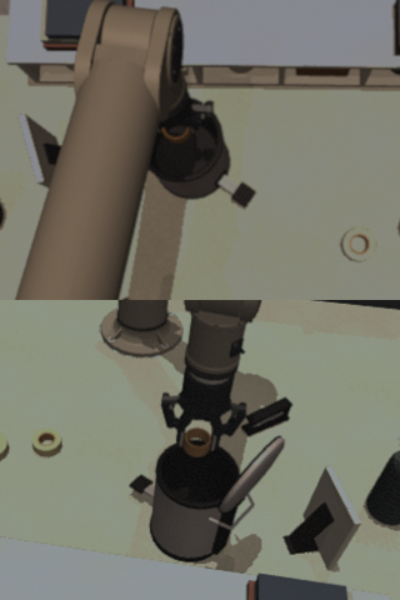

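The core hangs over the mouth (198,435 in the lower crop), and the lid stands clear to the right.

>>> apply_moves(
  rows=[
    [0,-0.012,0.1,0,0,0],
    [0,-0.012,0.2,0,0,0],
    [0,-0.012,0.2,0,0,0],
  ],
)

```text
clock: 10.78
tcp_pos: [0.6356, 0.1696, 0.2142]
orientation: [3.141, -0.017, -0.001]
contact_force: [-0.1, -0.1, -0.6]
grip_width: 0.0455
gripper_force: 20.9
```

>>> apply_moves(
  rows=[
    [0,0,0,0,0,0],
    [0,0,0,0,0,0],
    [0,0,0,0,0,0],
    [0,0,0,0,0,0],
  ],
  claw=0.85,
)

```text
clock: 11.28
tcp_pos: [0.637, 0.1724, 0.2165]
orientation: [-3.14, 0.011, -0.006]
contact_force: [0.3, -0.2, 0.4]
grip_width: 0.0726
gripper_force: 0.0
```

>>> apply_moves(
  rows=[
    [0,0.1,-0.2,0,0,0],
    [0,0.3,-0.4,0,0,0],
    [0,0.6,-0.4,0,0,0],
    [0,0.75,-0.4,0,0,0],
    [0,0.75,-0.4,0,0,0],
  ],
)

```text
clock: 11.9
tcp_pos: [0.6343, -0.0222, 0.3173]
orientation: [-3.141, 0.026, -0.008]
contact_force: [-0.4, 0.5, 0.6]
grip_width: 0.0727
gripper_force: 0.0
```

Run:
```python
from h import *
o=r.get_obs();print(o["clock"],o["tcp_pos"])
f=r.grab_frame("wrist"); g=r.grab_frame("top")
print([(d["point"],d["conf"],onz(g,d["point"],.061)) for d in r.landmark_of(g,"core")[:2]])
print([(d["point"],d["conf"],onz(f,d["point"],.039)) for d in r.landmark_of(f,"pedal_pad")[:2]])
print([(d["point"],d["conf"],onz(g,d["point"],.039)) for d in r.landmark_of(g,"pedal_pad")[:2]])
f["pixels"]=np.vstack([cv2.resize(f["pixels"],(400,300)),cv2.resize(g["pixels"][100:280,160:400],(400,300))]); save(f,"b5.png")
P=PAD
plan(([.53,.03,.22],rot(30,10)),([*(P-.02*U),.16],rot(YU,23)),([*P,.075],rot(YU,23)),([*P,.022],rot(YU,23)))
```

```text
11.9 [ 0.63426297 -0.0222061   0.31731753]
[([255.8, 184.8], 0.52, array([0.6354702 , 0.16574472, 0.061     ]))]
[([242.3, 254.5], 0.65, array([0.56006821, 0.07224013, 0.039     ]))]
[]
[-0.424, -0.171, 0.381, 0.029, 0.107, -0.335] rows 3.0
[0.1, -0.045, 0.261, 0.079, 0.142, -0.267] rows 2.6
[-0.059, -0.0, 0.344, 0.0, 0.0, 0.0] rows 1.4
[-0.083, -0.0, 0.195, 0.0, 0.0, 0.0] rows 0.8
```

View pics/b5.png

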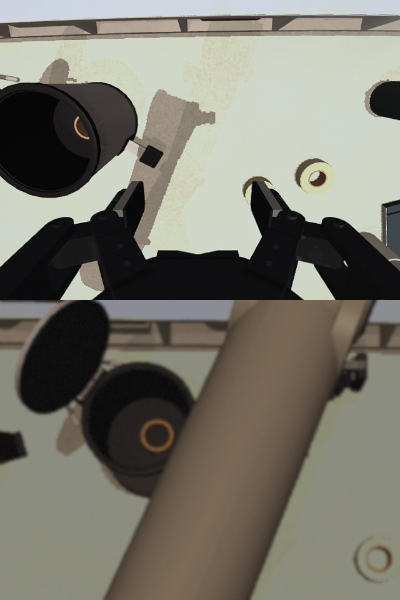

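Both views show the core on the bucket floor, at (82,127) from the wrist and (157,435) from above, with the lid still open. Next is pinching the pad.

```bash
cat >> h.py <<'E'
PADC=np.array([.565,.073])
def tcp_for(th,tilt,L=.021,dz=0,c=None):
    c=PADC if c is None else c
    a=.14-th; C=np.r_[c-(np.cos(a)-np.cos(.16))*.1*U,.049+.1*np.sin(a)+dz]; M=rot(YU,tilt); return C+L*M[:,2],M
E
python3 - <<'E'
from h import *
p,M=tcp_for(.3,30); print(p)
b=-M[:,2]
plan(([.53,.03,.22],rot(30,10)),(p+.12*b,M),(p+.05*b,M),(p,M))
E
```

```text
[0.57102675 0.08159816 0.01488165]
[-0.424, -0.171, 0.381, 0.029, 0.107, -0.335] rows 3.0
[-0.043, 0.005, 0.403, 0.095, 0.219, -0.262] rows 3.0
[-0.0, -0.0, 0.28, 0.0, 0.0, 0.0] rows 1.1
[-0.0, -0.0, 0.2, 0.0, 0.0, 0.0] rows 0.8
```

>>> apply_moves(
  rows=[
    [-0.42,-0.17,0.38,0.029,0.107,-0.335],
    [-0.42,-0.17,0.38,0.029,0.107,-0.335],
    [-0.42,-0.17,0.38,0.029,0.107,-0.335],
    [-0.42,-0.17,0.38,0.029,0.107,-0.335],
    [-0.42,-0.17,0.38,0.029,0.107,-0.335],
  ],
)

```text
clock: 12.78
tcp_pos: [0.5326, 0.0288, 0.2218]
orientation: [-2.982, -0.793, -0.265]
contact_force: [0.0, -0.1, 0.0]
grip_width: 0.0722
gripper_force: 0.0
```

>>> apply_moves(
  rows=[
    [-0.04,0.005,0.4,0.095,0.22,-0.26],
    [-0.04,0.005,0.4,0.095,0.22,-0.26],
    [-0.04,0.005,0.4,0.095,0.22,-0.26],
    [-0.04,0.005,0.4,0.095,0.22,-0.26],
    [-0.04,0.005,0.4,0.095,0.22,-0.26],
  ],
)

```text
clock: 13.4
tcp_pos: [0.5403, 0.0295, 0.12]
orientation: [-2.508, -1.295, -0.68]
contact_force: [0.0, 0.4, -0.7]
grip_width: 0.0724
gripper_force: 0.0
```

Run:
```python
from h import *
o=r.get_obs();print(o["clock"],o["tcp_pos"])
f=r.grab_frame("wrist"); save(f,"w6.png")
print([(d["point"],d["conf"],onz(f,d["point"],.038)) for d in r.landmark_of(f,"pedal_pad")[:2]])
p,M=tcp_for(.3,30); print(proj(f,[*PADC,.038]))
b=-M[:,2]
plan((p+.05*b,M),(p,M))
```

```text
13.4 [0.54034292 0.02953144 0.11997967]
[([308.0, 236.6], 0.87, array([0.56474189, 0.07244079, 0.038     ]))]
[307.84395232 235.76831179]
[0.004, -0.021, 0.286, 0.004, -0.001, -0.006] rows 1.1
[-0.0, -0.0, 0.2, 0.0, 0.0, 0.0] rows 0.8
```

View pics/w6.png

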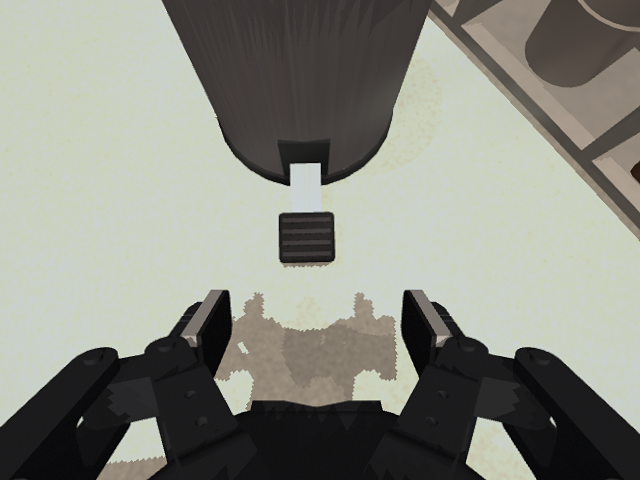

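The pad is at (307,237), square between the fingers and where predicted.

>>> apply_moves(
  rows=[
    [0.004,-0.02,0.15,0,0,-0.006],
    [0.004,-0.02,0.29,0,0,-0.006],
    [0.004,-0.02,0.39,0,0,-0.006],
    [0.004,-0.02,0.485,0,0,-0.006],
    [0.004,-0.02,0.485,0,0,-0.006],
  ],
)

```text
clock: 14.12
tcp_pos: [0.5711, 0.085, 0.0154]
orientation: [-2.503, -1.303, -0.678]
contact_force: [-0.2, 0.1, 1.0]
grip_width: 0.0727
gripper_force: 0.0
```

>>> apply_moves(
  rows=[
    [0,0,0,0,0,0],
    [0,0,0,0,0,0],
    [0,0,0,0,0,0],
    [0,0,0,0,0,0],
    [0,0,0,0,0,0],
  ],
  claw=0.3,
  newtons=35,
)

```text
clock: 14.75
tcp_pos: [0.5703, 0.0835, 0.0168]
orientation: [-2.504, -1.308, -0.68]
contact_force: [-1.2, -3.6, 6.9]
grip_width: 0.0393
gripper_force: 35.5
```

Run:
```python
from h import *
o=r.get_obs();print(o["clock"],o["tcp_pos"],o["contact_force"],o["grip_width"])
p0,M0=tcp_for(.3,30); print(p0)
n=25
for k in range(5):
    pa,Ma=tcp_for(.3-.3*k/5,30-14*k/5)
    for j in range(1,6):
        x=(5*k+j)/n; p,M=tcp_for(.3-.3*x,30-14*x)
        print(np.round(Ma.T@(p-pa)/.25,4).tolist(),np.round(R.from_matrix(Ma.T@M).as_rotvec()/(np.pi/2),4).tolist())
```

```text
14.75 [0.57034122 0.08349369 0.01680026] [-1.21122795 -3.63542667  6.89734001] 0.0392891694800815
[0.57102675 0.08159816 0.01488165]
[0.0009, 0.0, -0.0045] [0.0, -0.0062, -0.0]
[0.0019, 0.0, -0.0089] [0.0, -0.0124, -0.0]
[0.0029, -0.0, -0.0134] [-0.0, -0.0187, -0.0]
[0.004, 0.0, -0.0178] [0.0, -0.0249, -0.0]
[0.0051, 0.0, -0.0223] [0.0, -0.0311, -0.0]
[0.001, -0.0, -0.0045] [0.0, -0.0062, -0.0]
[0.002, -0.0, -0.0089] [0.0, -0.0124, 0.0]
[0.003, -0.0, -0.0133] [0.0, -0.0187, 0.0]
[0.0042, -0.0, -0.0178] [-0.0, -0.0249, 0.0]
[0.0053, -0.0, -0.0222] [0.0, -0.0311, -0.0]
[0.001, 0.0, -0.0044] [-0.0, -0.0062, -0.0]
[0.0021, 0.0, -0.0089] [-0.0, -0.0124, 0.0]
[0.0032, 0.0, -0.0133] [-0.0, -0.0187, -0.0]
[0.0044, 0.0, -0.0177] [-0.0, -0.0249, 0.0]
[0.0056, 0.0, -0.0221] [-0.0, -0.0311, 0.0]
[0.0011, 0.0, -0.0044] [-0.0, -0.0062, -0.0]
[0.0022, -0.0, -0.0088] [0.0, -0.0124, -0.0]
[0.0033, -0.0, -0.0132] [0.0, -0.0187, -0.0]
[0.0046, -0.0, -0.0176] [0.0, -0.0249, 0.0]
[0.0058, -0.0, -0.0219] [0.0, -0.0311, -0.0]
[0.0011, -0.0, -0.0044] [-0.0, -0.0062, -0.0]
[0.0023, -0.0, -0.0088] [-0.0, -0.0124, 0.0]
[0.0035, -0.0, -0.0131] [-0.0, -0.0187, 0.0]
[0.0048, -0.0, -0.0175] [-0.0, -0.0249, 0.0]
[0.0061, 0.0, -0.0218] [0.0, -0.0311, -0.0]
```

>>> apply_moves(
  rows=[
    [0.001,0,-0.0045,0,-0.006,0],
    [0.002,0,-0.009,0,-0.0125,0],
    [0.003,0,-0.0135,0,-0.0187,0],
    [0.004,0,-0.018,0,-0.025,0],
    [0.005,0,-0.0223,0,-0.031,0],
  ],
)

```text
clock: 15.38
tcp_pos: [0.5694, 0.0822, 0.0217]
orientation: [-2.537, -1.324, -0.621]
contact_force: [4.9, -0.9, -1.3]
grip_width: 0.0395
gripper_force: 35.8
```

>>> apply_moves(
  rows=[
    [0.001,0,-0.0045,0,-0.006,0],
    [0.002,0,-0.009,0,-0.0125,0],
    [0.003,0,-0.0135,0,-0.0187,0],
    [0.004,0,-0.018,0,-0.025,0],
    [0.0053,0,-0.0223,0,-0.031,0],
  ],
)

```text
clock: 16.0
tcp_pos: [0.5686, 0.0812, 0.0273]
orientation: [-2.567, -1.341, -0.563]
contact_force: [5.0, -1.7, -2.7]
grip_width: 0.0394
gripper_force: 35.9
```

Run:
```python
from h import *
f=r.grab_frame("scene"); f["pixels"]=cv2.resize(f["pixels"][180:380,240:500],None,fx=2,fy=2); save(f,"s7.png")
```

```text
(no output)
```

View pics/s7.png

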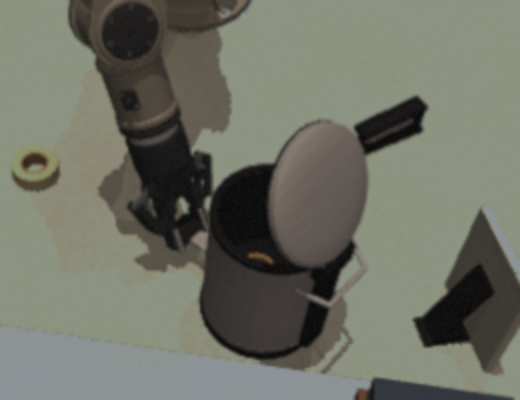

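The lid follows the pedal and is about halfway down, and the pad is still held at (190,225). I carry on slowly.

>>> apply_moves(
  rows=[
    [0.001,0,-0.0044,0,-0.006,0],
    [0.002,0,-0.009,0,-0.0125,0],
    [0.003,0,-0.0133,0,-0.0187,0],
    [0.0044,0,-0.0177,0,-0.025,0],
    [0.0056,0,-0.022,0,-0.031,0],
  ],
)

```text
clock: 16.68
tcp_pos: [0.5681, 0.0804, 0.033]
orientation: [-2.597, -1.356, -0.504]
contact_force: [5.9, -0.9, -1.8]
grip_width: 0.0389
gripper_force: 36.7
```

>>> apply_moves(
  rows=[
    [0.001,0,-0.0044,0,-0.006,0],
    [0.002,0,-0.009,0,-0.0125,0],
    [0.0033,0,-0.0133,0,-0.0187,0],
    [0.0046,0,-0.0177,0,-0.025,0],
    [0.0058,0,-0.022,0,-0.031,0],
  ],
)

```text
clock: 17.3
tcp_pos: [0.5677, 0.08, 0.0388]
orientation: [-2.625, -1.371, -0.444]
contact_force: [5.7, -1.6, 0.1]
grip_width: 0.0395
gripper_force: 36.9
```

>>> apply_moves(
  rows=[
    [0.001,0,-0.0044,0,-0.006,0],
    [0.002,0,-0.009,0,-0.0125,0],
    [0.0035,0,-0.0133,0,-0.0187,0],
    [0.0048,0,-0.0177,0,-0.025,0],
    [0.006,0,-0.022,0,-0.031,0],
  ],
)

```text
clock: 17.92
tcp_pos: [0.5676, 0.0798, 0.0445]
orientation: [-2.653, -1.385, -0.383]
contact_force: [5.9, -2.5, -1.1]
grip_width: 0.0394
gripper_force: 36.9
```

>>> apply_moves(
  rows=[
    [0.001,0,-0.003,0,0,0],
    [0.0015,0,-0.006,0,0,0],
    [0.002,0,-0.009,0,0,0],
    [0.002,0,-0.009,0,0,0],
  ],
)

```text
clock: 18.42
tcp_pos: [0.5675, 0.0798, 0.0448]
orientation: [-2.654, -1.386, -0.381]
contact_force: [16.8, 0.6, -24.0]
grip_width: 0.0392
gripper_force: 39.8
```

Run:
```python
from h import *
f=r.grab_frame("scene"); f["pixels"]=cv2.resize(f["pixels"][180:380,240:500],None,fx=2,fy=2); save(f,"s8.png")
```

```text
(no output)
```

View pics/s8.png

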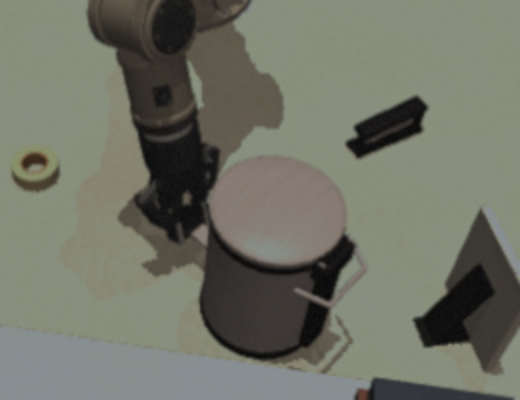

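The lid is shut (the flat disc at (278,210)) and the pedal is hard on its upper stop. Now I let go and back out along the tool axis.

>>> apply_moves(
  rows=[
    [-0.001,0,0.006,0,0,0],
    [-0.001,0,0.006,0,0,0],
    [-0.001,0,0.006,0,0,0],
    [-0.001,0,0.006,0,0,0],
    [-0.001,0,0.006,0,0,0],
  ],
  claw=0.85,
)

```text
clock: 19.1
tcp_pos: [0.5666, 0.0799, 0.0449]
orientation: [-2.652, -1.384, -0.381]
contact_force: [0.1, 0.2, 0.0]
grip_width: 0.0729
gripper_force: 0.0
```

>>> apply_moves(
  rows=[
    [-0.02,0,-0.1,0,0,0],
    [-0.05,0,-0.25,0,0,0],
    [-0.08,0,-0.4,0,0,0],
    [-0.1,0,-0.5,0,0,0],
    [-0.1,0,-0.5,0,0,0],
  ],
)

```text
clock: 19.73
tcp_pos: [0.5333, 0.0312, 0.1595]
orientation: [-2.653, -1.383, -0.387]
contact_force: [-0.0, 0.3, -0.7]
grip_width: 0.0726
gripper_force: 0.0
```

Run:
```python
from h import *
o=r.get_obs();print(o["tcp_pos"],o["contact_force"])
f=r.grab_frame("wrist")
for d in r.landmark_of(f,"pedal_pad")[:1]: print(d["point"],proj(f,[*PADC,.068]),proj(f,[*PADC,.060]))
g=r.grab_frame("scene")
f["pixels"]=np.vstack([cv2.resize(f["pixels"],(400,300)),cv2.resize(g["pixels"][180:380,240:500],(400,300))]); save(f,"b9.png")
```

```text
[0.53330283 0.03115501 0.15954795] [-0.01372122  0.29339064 -0.67567482]
[316.0, 200.2] [317.03799621 201.89882071] [316.93541607 202.91764065]
```

View pics/b9.png

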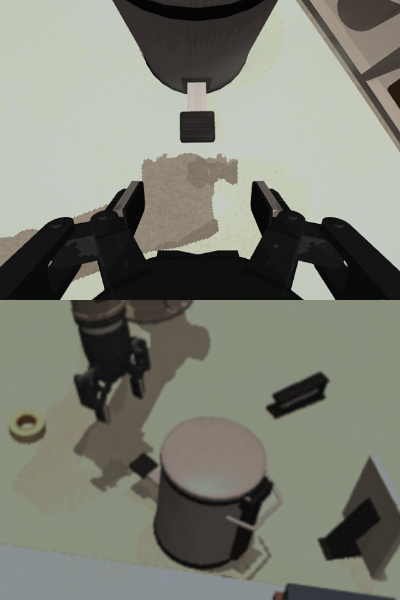

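The pedal is up, the lid is shut, and the hand is clear of everything.

```bash
python3 -c "
from bench import r
print(r.hand_in())"
```

```text
the job is handed in; nothing more can be done
None
```

The tape core is in the bin, the pedal is back up, the lid came down under control and is shut, and the job is handed in at about 20 s of the 61 s allowed; the hand-in gave no verdict.

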